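Gauge the stay slot and hold the carved lid half open

TASK

The stay that will prop this carved box's lid is not fitted yet. Take the depth gauge from its stand, push its blade fully home in the slot of the block on the box's side and leave it standing there; then lift the lid by its bar and hold it half open at 45 degrees, so that the carver can mark the stay's length. The job finishes while you are still holding the lid by the bar at that angle (it falls shut if let go); do not disturb the figure, mallet, chisel or plaque.

Things in the scene. Friction and masses are not known exactly. Their poses are not given: they have to be found in the camera images.
- box: Fixed carved wooden box, body 180 (x) x 240 (y) x 100 high, origin under the centre of that body on the bench. Its own +x points to the hinge side (far from the robot), -x to the bar side. On its +y side stands a pale plain wooden block 60 x 60 x 100 high, centred 165 mm from the origin along +y, with the slot in its top. The lid overhangs the 240 mm width by 5 mm each side; the closed lid's top is 112 mm above the bench, its carving up to 118 mm.
- slot (a point): Centre of the slot's mouth, in the top face of the block (100 mm above the bench), axes parallel to the box's. The slot is 28 mm long along the box's x, 8 mm wide along the box's y, 36 mm deep straight down, with a 3 mm chamfered mouth.
- stand: Fixed dark wooden block 80 x 80 x 55 high, origin under its centre; a slot like the box's (28 along its x, 8 along its y, 36 deep) in the middle of its top holds the gauge upright. It stands to the left or the right of the robot's middle; the figure stands on the other side.
- gauge: Depth gauge, loose, about 70 g, standing upright in the stand. Pale wooden handle 34 (x) x 20 (y) x 60 mm high with two thin steel bands; below it a flat steel blade 24 (x) x 4 (y) x 32 mm long. Origin at the centre of the handle's underside (the shoulder, which rests on the block's top when the blade is home); z points up along the handle. It may be put in either way round (half turn).
- gauge_tip (a point): Centre of the lower end of the gauge's blade, 32 mm below the shoulder; 32 mm below the slot's mouth when home.
- lid (a joint): Wooden lid about 0.45 kg, 184 x 250 x 12 mm, lying level when shut. Value: lid angle in rad: 0 shut, 0.785 = 45 degrees, stop at 1.8. Nearly frictionless hinge; at any angle below upright the lid falls shut when released.
- hinge_line (a point): Middle of the hinge line, fixed on the box: 90 mm along the box's +x from its origin, 106 mm above the bench. The line runs along the box's y. The bar's line moves on a circle of 236 mm radius about it.
- lid_bar (a point): Middle of the lid's round wooden bar, 14 mm diameter, along the lid's y (parallel to the hinge line), 236 mm from the hinge line along the lid's -x, in the lid's mid plane (106 mm above the bench when shut). 92 mm of it is free between two 12 mm square arms that carry it 50 mm out from the lid's front edge, so there is 43 mm of open space between bar and lid. The bar is fixed to the lid (it turns with it) and may roll between the finger pads.
- figure: Bystander: loose turned dark wooden figure, 72 mm base, 126 mm tall, origin under its base. Leave it alone.
- mallet: Bystander: loose wooden mallet lying down, head 64 mm diameter x 100, handle 130 mm along its +x, origin on the bench under the head's outer end.
- chisel: Bystander: loose chisel lying down, round handle 26 x 110 mm, blade along its +x, origin under the handle's middle.
- plaque: Bystander: loose carved plaque 90 x 120 x 22 mm lying flat, origin under its centre.
Things that resemble listed ones, but are neither listed nor needed, are in the scene too. Several things have the shape of the gauge; the one meant has the colours described above. Leave any yellow look-alike of the stand alone.

How it is judged:
By the outcome, as a careful person would: the job done as asked, in the order asked, and still so for the second after the job is handed in, while the arm keeps its last pose, push and grip.
It also fails if it takes over 56 s, if anything falls off the work surface, if the arm or the gripper's body presses on something with over 40 N, if the wrist force passes 120 N, or if a joint passes its speed limit or range.

ROBOT

A 7-joint arm with a two-finger parallel gripper is mounted at the origin on the work surface. World frame = base frame: x ahead of the robot, y to its left, z up, the work surface at z = 0. Lengths are in mm, angles in degrees, forces in N, time in s.
With the tool pointing down it reaches from about 400 to 850 mm from the base axis. Payload 4.4 kg.
Tool frame: the origin (TCP) lies on the centre line of the jaws, within the pads' length; the fingertips stand 25 mm ahead of it and the grasp point (between the pads) lies 6 mm ahead of it; z points along the fingers, y is the line along which they close (so a half turn about z gives the same grasp; the last joint's range is limited). The gripper opens to 94 mm and grips with 3 to 60 N. Pads are 16 mm wide; open, the fingers measure 119 mm over their backs; the gripper's body (75 mm by 177 mm) begins 78 mm behind the grasp point.
Start: joints at [-72.811, 36.005, 2.206, 86.941, -1.547, 57.084, -1.146], TCP at [232.48, 607.018, 230.478] pointing down, gripper open.
Joint ranges: [-175.42, 175.42], [-21.48, 121.26], [-71.46, 75.88], [10.55, 141.38], [-63.04, 243.04], [13.31, 113.54], [-168.57, 168.57]. Speed limits (degrees/s): [147.25, 147.25, 180, 180, 180, 180, 180].

INTERFACE

Orientations are given as [roll, pitch, yaw] about the fixed x, y, z axes, in that order (R = Rz(yaw) Ry(pitch) Rx(roll)).
In Python, from cell import arm gives the robot as it stands.
- The arm moves only by the tool jog_arm, never from a script. Its argument "increments" is a list that holds one entry, the list of rows, each a list of 5 numbers: the shift along the world's x, y, z in mm, then the turn about the world's z in rad, then the closure, from 0 (fully open) to 1 (shut). A call has 1 to 8 rows; each row is the pose to reach, as a shift and turn from the pose commanded when the call began; what a row does not reach only later rows make up. A row lasts 1/10 s, in which the tool goes at most 50 mm and 8.59 degrees, less where a joint would pass 70% of its speed; a pose out of reach is approached as far as the arm can. A call with a gripper value outside its range is refused whole. The fingers move at their own pace and stop on an object; "force" is the grip in N (left out, the last holds). Time passes only in rows, so rows that repeat a pose let the fingers close. It gives the time, the measured TCP pose, the force, the opening and the grip force at its end, in the units of the state.
- arm.get_state(): the state, without advancing time (a new reading comes with each control period).
- arm.camera(name): name is "side" or "top" or "wrist"; returns the picture (384x512x3 uint8, blue, green, red); there is no depth.
- arm.calibration(name): a dict with "fx", "fy", "cx", "cy" (pixels), "extrinsics" (4x4, takes a point from camera to world coordinates). Camera axes: x right, y down, z forward; pixel columns grow to the right and rows downward; lengths in mm; the calibration is good to about 2 mm. A picture is of the moment at which its call begins: read the wrist's pose just before it. calibration takes no time and is no camera call; for the wrist camera it gives the pose at the moment of the call.
- arm.job_done(): hands the job in; it is judged then, once.
The state is a dict: "time_s": time; "q": joint angles; "joint_vel": joint speeds; "joint_efforts": joint torques, N m; "tool_pos": TCP position; "ee_rot": TCP orientation; "wrist_force": force on the tool from outside, world axes, zero at the start; "torque": the same for the moment, N m; "grip_width": finger opening in mm; "finger_force": force on a finger pad.
Only numpy, scipy, OpenCV 4.12 (cv2) and the standard library are available. Lean on these libraries where they do the work, as an engineer would, in place of code of your own. Each camera call takes 0.05 s, during which the arm holds its last target. There are 200 camera calls.

## Working session

There is one attempt and no reset: what is moved stays moved. The work goes in short steps, Python scripts to look and compute and a tool call to move; the robot and the scene stay as the last step left them, time stands still between calls to the robot, and variables do not carry over. Pictures are saved under pics/ and viewed, at most 10 in all, crops included, and the job is handed in when it is done.

Besides the shell and the picture viewer there is one more tool, called after "Emit:" as a command line: name --argument value ..., lists and objects as JSON in quotes. jog_arm: Moves the arm, as the interface text tells. Its arguments: {"type":"object","properties":{"increments":{"type":"array","items":{"type":"array","items":{"type":"array","items":{"type":"number"}}}},"force":{"type":"number"}},"required":["increments"]}

```bash
mkdir -p pics; ls; python3 - <<'E'
from cell import arm
import cv2
s=arm.get_state();print(s)
for n in("top","side"):
    cv2.imwrite(f"pics/{n}0.png",arm.camera(n));c=arm.calibration(n);print(n,c)
E
```

```text
pics
{'time_s': 0.0, 'q': array([-72.81168393,  36.05674927,   2.20116994,  86.9945055 ,
        -1.54732875,  57.08280156,  -1.146601  ]), 'joint_vel': array([-0.06323642, -0.06645499,  0.0489466 , -0.11776734,  0.05368481,
        0.03673194,  0.05305917]), 'joint_efforts': array([ 6.03025328e-04, -5.49729681e+01,  1.14325203e+00, -1.86635989e+01,
       -5.23098966e-02,  2.37977877e-02,  1.58969574e-04]), 'tool_pos': array([232.23976681, 606.45004291, 229.58647141]), 'ee_rot': array([-1.79895567e+02,  1.25406693e-04,  1.59041911e+02]), 'wrist_force': array([ 0.04313754, -0.34292508, -0.44156738]), 'torque': array([ 0.00342445,  0.0321742 , -0.00271644]), 'finger_force': 0.0, 'grip_width': 94.21346222713461}
top {'fx': 454.4731678260187, 'fy': 454.4731678260187, 'cx': 256.2405517364791, 'cy': 190.68069225393538, 'extrinsics': array([[-1.83664504e-02, -9.86016460e-01,  1.65632769e-01,
         3.33354795e+02],
       [-9.99830967e-01,  1.82524610e-02, -2.21042581e-03,
         4.52428295e+01],
       [-8.43689423e-04, -1.65645369e-01, -9.86185023e-01,
         1.49132175e+03],
       [ 0.00000000e+00,  0.00000000e+00,  0.00000000e+00,
         1.00000000e+00]])}
side {'fx': 454.284814835873, 'fy': 454.284814835873, 'cx': 262.87325239610084, 'cy': 188.38142242770306, 'extrinsics': array([[-9.96508594e-01, -6.80174740e-02,  4.84173987e-02,
         5.21508506e+02],
       [-8.00161998e-02,  6.12506171e-01, -7.86405492e-01,
         9.79438415e+02],
       [ 2.38333596e-02, -7.87534008e-01, -6.15810164e-01,
         8.57637677e+02],
       [ 0.00000000e+00,  0.00000000e+00,  0.00000000e+00,
         1.00000000e+00]])}
```

```bash
python3 - <<'E'
import cv2
for n in("top","side"):
    i=cv2.imread(f"pics/{n}0.png");cv2.imwrite(f"pics/{n}0b.png",cv2.resize(i,(800,600),interpolation=cv2.INTER_CUBIC))
E
```

```text
(no output)
```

View pics/top0b.png

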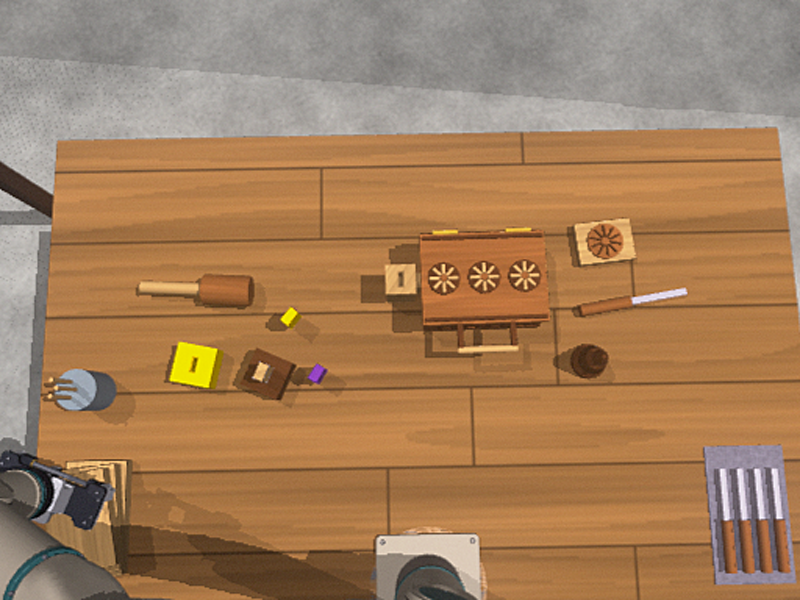

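View pics/side0b.png

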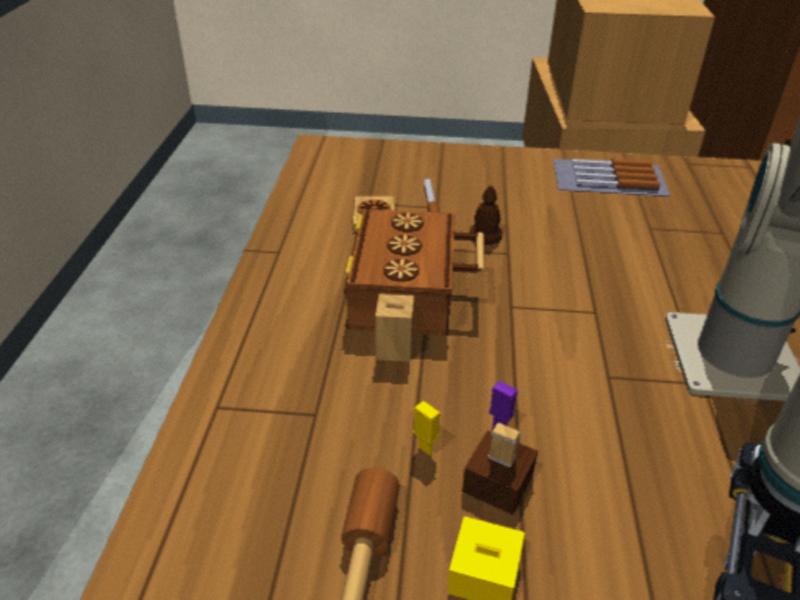

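The scaled top picture shows the pale gauge in the dark stand at (263,371). Look-alikes are the yellow gauge shape at (289,317), the purple one at (317,374) and the yellow stand at (194,364). The box is at (484,278), its block at (401,279) and the bar at (488,349). I'll go with the pale gauge in the dark stand and check it in a close crop.

```bash
python3 - <<'E'
import cv2,numpy as np
t=cv2.imread("pics/top0.png");s=cv2.imread("pics/side0.png")
r=lambda i,x,y,w,h,k:cv2.resize(i[y:y+h,x:x+w],None,fx=k,fy=k,interpolation=cv2.INTER_CUBIC)
cv2.imwrite("pics/c1.png",np.hstack([r(t,150,215,50,50,8),r(s,292,265,50,75,8)[:400] if 0 else r(s,290,264,50,50,8)]))
cv2.imwrite("pics/c2.png",r(t,235,140,130,95,6))
E
```

```text
(no output)
```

View pics/c1.png

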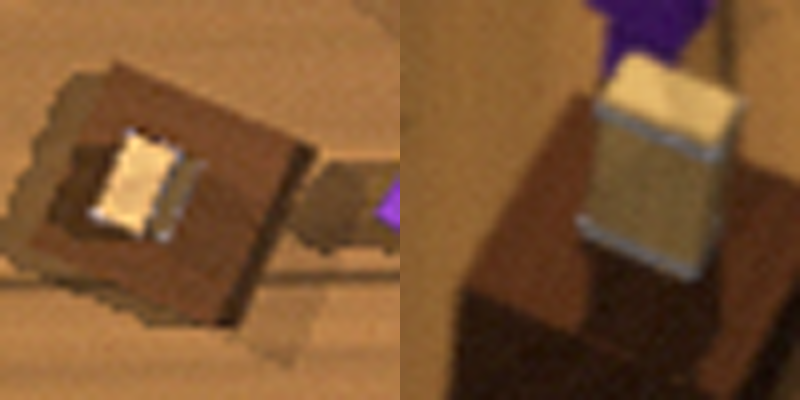

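View pics/c2.png

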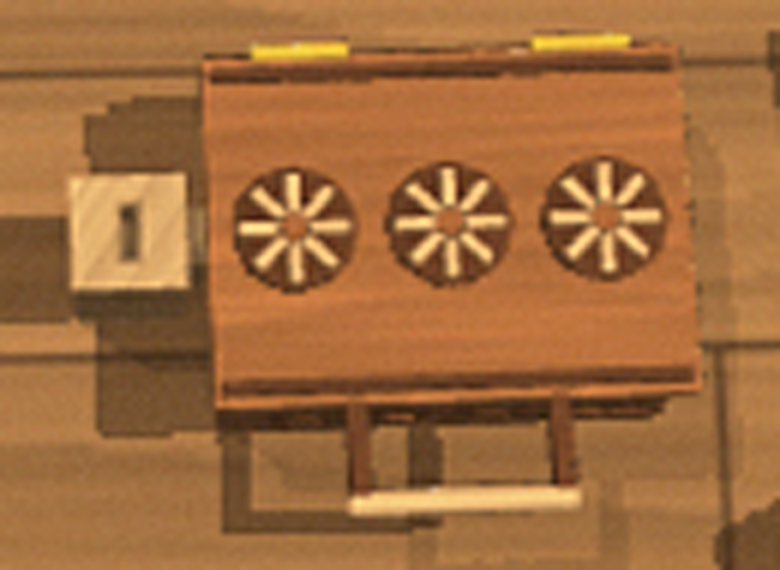

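The crops confirm it: the gauge in the dark stand has a pale handle and two steel bands. The slot mouth is at (130,232) in the box crop and the bar's middle at (465,500).

```bash
cat > h.py <<'E'
import numpy as np,cv2
from cell import arm
def ray(n,p,c=None):
    c=c or arm.calibration(n);E=c["extrinsics"]
    d=E[:3,:3]@np.array([(p[0]-c["cx"])/c["fx"],(p[1]-c["cy"])/c["fy"],1]);return E[:3,3],d
def onz(n,p,z,c=None):
    o,d=ray(n,p,c);return o+d*(z-o[2])/d[2]
def crop(p,off,k): return (np.array(p,float)+.5)/k-.5+np.array(off)
E
python3 - <<'E'
from h import *
np.set_printoptions(precision=1,suppress=True)
def q(name,n,pts,off,k,z):
    P=np.array([onz(n,crop(p,off,k),z) for p in pts]);print(name,P[:,:2].tolist().__repr__()[:0],"mean",P.mean(0),"edges",[ (round(float(np.linalg.norm(e)),1),round(float(np.degrees(np.arctan2(e[1],e[0]))),1)) for e in np.roll(P,-1,0)-P])
a=(150,215);b=(235,140)
q("stand","top",[(115,62),(305,145),(225,322),(35,245)],a,8,55)
q("gauge","top",[(130,130),(180,155),(140,235),(92,212)],a,8,115)
q("gaugeS","side",[(200,100),(230,55),(340,100),(315,150)],(290,264),8,115)
q("lid","top",[(205,60),(680,47),(698,388),(218,405)],b,6,112)
q("block","top",[(70,175),(188,172),(190,290),(75,292)],b,6,100)
q("slot","top",[(130,232)],b,6,100)
q("bar","top",[(350,505),(580,497)],b,6,108)
# side block top, from 800x600 view
q("blockS","side",[(380,295),(414,296),(411,327),(377,325)],(0,0),1.5625,100)
q("slotS","side",[(396,305)],(0,0),1.5625,100)
q("barS","side",[(478,234),(481,269)],(0,0),1.5625,108)
E
```

```text
stand  mean [426.3 313.8  55. ] edges [(82.9, -114.4), (75.2, 155.8), (81.2, 67.3), (77.7, -23.0)]
gauge  mean [426.4 315.7 115. ] edges [(21.4, -117.2), (33.2, 153.8), (20.3, 63.8), (33.6, -24.4)]
gaugeS  mean [426.8 320.4 115. ] edges [(18.7, -116.2), (31.9, 156.0), (19.4, 68.0), (33.3, -25.2)]
lid  mean [ 605.6 -123.7  112. ] edges [(247.7, -89.5), (179.3, 180.0), (245.1, 91.0), (181.2, 0.8)]
block  mean [606.3  41.  100. ] edges [(61.6, -89.6), (62.5, 179.7), (59.6, 90.0), (62.0, 1.5)]
slot  mean [606.3  41.4 100. ] edges [(0.0, 0.0)]
bar  mean [ 462.4 -126.3  108. ] edges [(117.0, -89.1), (117.0, 90.9)]
blockS  mean [603.6  57.6 100. ] edges [(58.8, -176.4), (82.5, 91.0), (55.9, 1.0), (79.9, -87.0)]
slotS  mean [604.2  43.3 100. ] edges [(0.0, 0.0)]
barS  mean [ 463.8 -124.3  108. ] edges [(115.3, 93.0), (115.3, -87.0)]
```

Emit:
jog_arm --increments '[[[50,-74,0,-0.02,0],[100,-148,0,-0.04,0],[150,-222,0,-0.058,0],[194,-290,0,-0.058,0],[194,-290,0,-0.058,0],[194,-290,0,-0.058,0],[194,-290,0,-0.058,0],[194,-290,0,-0.058,0]]]' --force 25

```text
time_s: 0.9
tool_pos: [431.1, 309.1, 230.4]
ee_rot: [-179.8, 0.2, 155.0]
wrist_force: [-0.4, 0.5, -0.2]
grip_width: 93.7
finger_force: 0.0
```

```bash
python3 - <<'E'
from h import *
import pickle
s=arm.get_state();print(s["time_s"],s["tool_pos"],s["ee_rot"],s["wrist_force"])
c=arm.calibration("wrist");i=arm.camera("wrist");cv2.imwrite("pics/w1.png",i);pickle.dump(c,open("w1.pkl","wb"))
E=c["extrinsics"]
for p in[(426.4,315.7,115),(426.4,315.7,55)]:
    q=np.linalg.inv(E)@np.r_[p,1];print(q[0]/q[2]*c["fx"]+c["cx"],q[1]/q[2]*c["fy"]+c["cy"])
print(E[:3,3])
E
```

```text
0.9 [431.05847881 309.10072588 230.44212739] [-179.81694206    0.21525848  155.01772568] [-0.42160866  0.5152182  -0.21609994]
259.0910172052619 188.33828320652418
258.55832669584146 174.70453685558584
[357.19230486 344.47622142 384.202595  ]
```

View pics/w1.png

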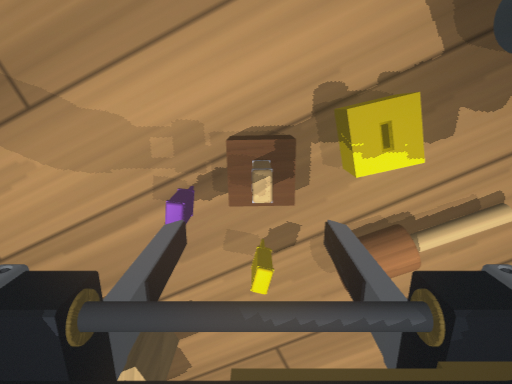

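The wrist view shows the stand centred at about (261,172) and square with the picture. The gauge's top face is at about (262,186), with purple at (180,207) and yellow at (262,280).

```bash
python3 - <<'E'
from h import *
import pickle
c=pickle.load(open("w1.pkl","rb"));i=cv2.imread("pics/w1.png")
cv2.imwrite("pics/w1c.png",cv2.resize(i[120:220,205:315],None,fx=6,fy=6,interpolation=cv2.INTER_CUBIC))
print(onz("wrist",(262,186),115,c),onz("wrist",(261,171.5),55,c), onz("wrist",(261,170),55,c)-onz("wrist",(261,205),55,c))
E
```

```text
[425.44480788 319.26426491 115.        ] [424.10694972 319.91908387  55.        ] [-39.43482862  18.07635429   0.        ]
```

View pics/w1c.png

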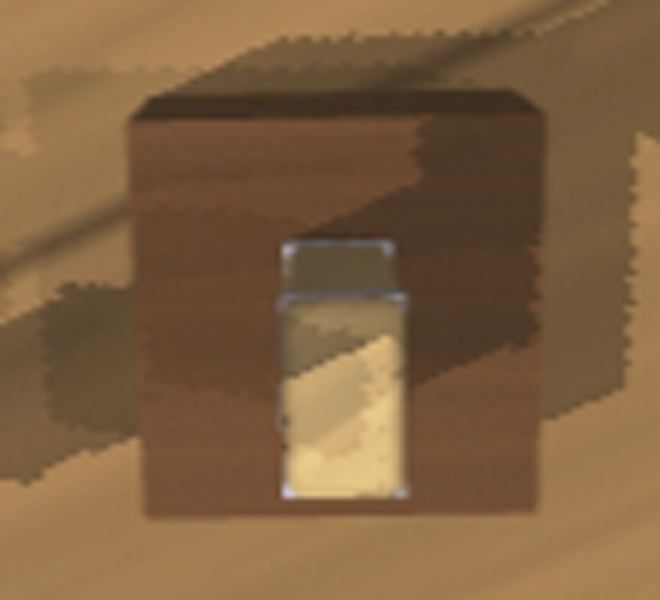

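Emit:
jog_arm --increments '[[[-1,1.5,0,0,0],[-1,1.5,-20,0,0],[-1,1.5,-60,0,0],[-1,1.5,-100,0,0],[-1,1.5,-120,0,0],[-1,1.5,-131,0,0],[-1,1.5,-131,0,0],[-1,1.5,-131,0,0]]]'

```text
time_s: 1.75
tool_pos: [425.5, 319.8, 100.1]
ee_rot: [179.9, 0.0, 155.8]
wrist_force: [-0.5, 0.2, 0.3]
grip_width: 94.1
finger_force: 0.0
```

Emit:
jog_arm --increments '[[[0,0,0,0,0.8],[0,0,0,0,0.9],[0,0,0,0,0.9],[0,0,0,0,0.9],[0,0,0,0,0.9],[0,0,0,0,0.9],[0,0,0,0,0.9],[0,0,0,0,0.9]]]' --force 25

```text
time_s: 2.55
tool_pos: [425.5, 318.5, 99.4]
ee_rot: [-180.0, -0.0, 155.7]
wrist_force: [0.5, -0.0, 1.6]
grip_width: 33.4
finger_force: 0.0
```

Emit:
jog_arm --increments '[[[0,0,0,0,1],[0,0,0,0,1],[0,0,0,0,1],[0,0,0,0,1],[0,0,0,0,1],[0,0,0,0,1]]]' --force 25

```text
time_s: 3.15
tool_pos: [425.4, 318.4, 99.4]
ee_rot: [-180.0, -0.0, 155.7]
wrist_force: [0.3, -0.1, -0.8]
grip_width: 19.7
finger_force: 25.0
```

Emit:
jog_arm --increments '[[[0,0,15,0,1],[0,0,40,0,1],[0,0,70,0,1],[0,0,100,0,1],[0,0,125,0,1],[0,0,130,0,1],[0,0,130,0,1]]]'

```text
time_s: 3.85
tool_pos: [425.6, 318.7, 229.9]
ee_rot: [179.9, 0.0, 155.7]
wrist_force: [-0.5, -0.8, -1.8]
grip_width: 19.9
finger_force: 25.0
```

Emit:
jog_arm --increments '[[[20,-30,0,0.1,1],[45,-69,0,0.2,1],[70,-107,0,0.3,1],[95,-145,0,0.4,1],[120,-184,0,0.436,1],[145,-222,0,0.436,1],[165,-252,0,0.436,1],[176,-269,0,0.436,1]]]'

```text
time_s: 4.65
tool_pos: [601.9, 45.1, 227.1]
ee_rot: [-179.9, -0.2, -179.6]
wrist_force: [-0.2, -0.6, -0.7]
grip_width: 19.8
finger_force: 25.0
```

Emit:
jog_arm --increments '[[[5,-8,-10,0,1],[5,-8,-25,0,1],[5,-8,-30,0,1],[5,-8,-30,0,1],[5,-8,-30,0,1],[5,-8,-30,0,1]]]'

```text
time_s: 5.25
tool_pos: [606.6, 42.2, 199.9]
ee_rot: [180.0, 0.0, -179.2]
wrist_force: [-0.2, -0.0, -0.2]
grip_width: 20.0
finger_force: 25.0
```

```bash
python3 - <<'E'
from h import *
import pickle
s=arm.get_state();print(s["time_s"],s["tool_pos"],s["ee_rot"],s["wrist_force"],s["q"])
C={n:arm.calibration(n) for n in("wrist","side","top")}
I={n:arm.camera(n) for n in C}
for n in C: cv2.imwrite(f"pics/h_{n}.png",I[n])
pickle.dump(C,open("h.pkl","wb"))
E=np.linalg.inv(C["side"]["extrinsics"]);c=C["side"];P=s["tool_pos"]
q=E@np.r_[P-[0,0,60],1];u,v=int(q[0]/q[2]*c["fx"]+c["cx"]),int(q[1]/q[2]*c["fy"]+c["cy"]);print(u,v)
a=cv2.resize(I["side"][v-37:v+63,u-35:u+35],(420,600),interpolation=cv2.INTER_CUBIC)
w=cv2.resize(I["wrist"][130:320,190:310],(379,600),interpolation=cv2.INTER_CUBIC)
cv2.imwrite("pics/h1.png",np.hstack([a,w]))
E
```

```text
5.25 [606.6384425   42.24197718 199.92757897] [ 1.79983113e+02  4.32006011e-02 -1.79247788e+02] [-0.17454556 -0.0135586  -0.17090585] [-5.34019957 34.37183463 -2.04375526 95.86293542  1.4958719  49.74705169
 82.75908554]
252 182
```

View pics/h1.png

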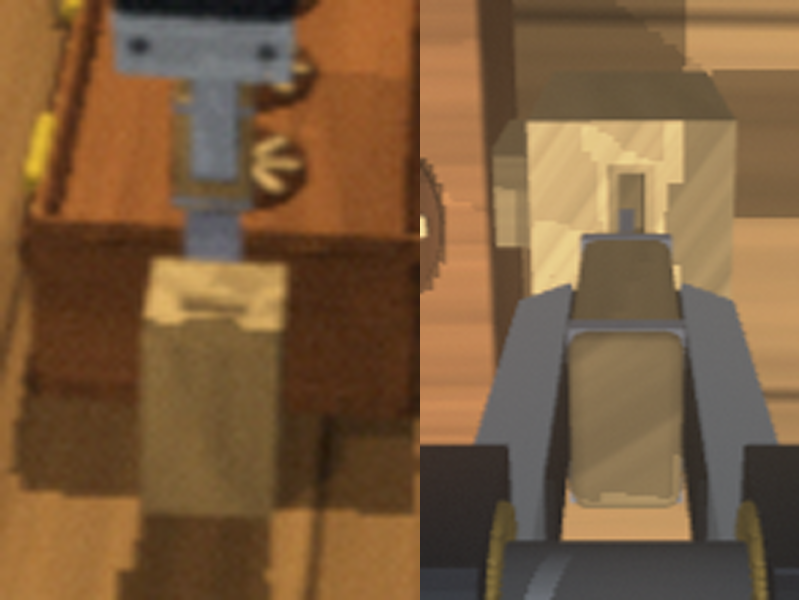

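The left half (side camera) shows the blade's lower end at (214,258) above the slot at (213,305). The right half (wrist camera) shows the shoulder edge centred at (627,237) and the slot at (631,200).

```bash
python3 - <<'E'
from h import *
import pickle
np.set_printoptions(precision=1,suppress=True)
C=pickle.load(open("h.pkl","rb"))
S=lambda p:crop(p,(217,145),6)
W=lambda x,y:crop((x-420,y),(190,130),600/190)
def ony(n,p,y,c):
    o,d=ray(n,p,c);return o+d*(y-o[1])/d[1]
def onx(n,p,x,c):
    o,d=ray(n,p,c);return o+d*(x-o[0])/d[0]
print("slot side",onz("side",S((213,306)),100,C["side"]),"blk side far L/R",onz("side",S((150,262)),100,C["side"]),onz("side",S((287,262)),100,C["side"]),onz("side",S((143,322)),100,C["side"]),onz("side",S((283,326)),100,C["side"]))
print("blade side L R, z~135",ony("side",S((186,245)),44,C["side"]),ony("side",S((243,245)),44,C["side"]))
print("handle side",ony("side",S((173,200)),52,C["side"]),ony("side",S((250,202)),52,C["side"]))
c=C["wrist"]
for nm,p,z in(("mouth L",(610,165),100),("mouth R",(655,165),100),("blk L",(527,121),100),("blk R",(736,121),100),("shoulder L",(582,237),155.5),("shoulder R",(673,237),155.5),("top L",(567,330),215.5),("top R",(686,330),215.5),("bladeL",(620,230),125),("bladeR",(635,230),125)):
    print(nm,onz("wrist",W(*p),z,c))
E
```

```text
slot side [607.1  46.  100. ] blk side far L/R [638.4  17.7 100. ] [577.   10.9 100. ] [636.5  60.4 100. ] [575.2  56.5 100. ]
blade side L R, z~135 [619.4  44.  131.5] [594.5  44.  133.6]
handle side [624.2  52.  161.5] [591.2  52.  163.2]
mouth L [589.2  38.1 100. ]
mouth R [589.   51.2 100. ]
blk L [576.5  14.3 100. ]
blk R [575.7  74.1 100. ]
shoulder L [592.5  32.6 155.5]
shoulder R [592.2  53.7 155.5]
top L [588.6  32.9 215.5]
top R [588.4  52.8 215.5]
bladeL [600.7  41.3 125. ]
bladeR [600.7  45.3 125. ]
```

Emit:
jog_arm --increments '[[[-0.5,1.3,0,0,1],[-0.5,1.3,-10,0,1],[-0.5,1.3,-18,0,1],[-0.5,1.3,-22,0,1],[-0.5,1.3,-26,0,1],[-0.5,1.3,-30,0,1],[-0.5,1.3,-34,0,1],[-0.5,1.3,-34,0,1]]]'

```text
time_s: 6.2
tool_pos: [605.6, 42.8, 164.9]
ee_rot: [-180.0, -0.1, -179.3]
wrist_force: [0.2, 0.2, -1.1]
grip_width: 19.7
finger_force: 25.0
```

Emit:
jog_arm --increments '[[[0,0,-6,0,1],[0,0,-12,0,1],[0,0,-16,0,1],[0,0,-19,0,1],[0,0,-20.5,0,1],[0,0,-21.5,0,1],[0,0,-21.5,0,1]]]'

```text
time_s: 6.9
tool_pos: [605.9, 42.8, 144.4]
ee_rot: [180.0, -0.0, -179.3]
wrist_force: [-1.8, 0.1, 3.2]
grip_width: 19.8
finger_force: 25.0
```

Emit:
jog_arm --increments '[[[0,0,-1,0,1],[0,0,-2,0,1],[0,0,-2,0,1],[0,0,-2,0,1]]]'

```text
time_s: 7.3
tool_pos: [605.9, 42.8, 144.4]
ee_rot: [180.0, 0.0, -179.3]
wrist_force: [-5.3, -0.6, 15.5]
grip_width: 19.9
finger_force: 25.0
```

Emit:
jog_arm --increments '[[[0,0,2.5,0,1],[0,0,2.5,0,0.6],[0,0,2.5,0,0.6],[0,0,2.5,0,0.6],[0,0,2.5,0,0.6],[0,0,2.5,0,0.6]]]'

```text
time_s: 7.9
tool_pos: [605.9, 42.8, 144.2]
ee_rot: [-180.0, -0.0, -179.3]
wrist_force: [-0.7, 0.1, -0.3]
grip_width: 37.6
finger_force: 0.0
```

Emit:
jog_arm --increments '[[[0,0,10,0,0.6],[0,0,30,0,0.6],[0,0,55,0,0.6],[0,0,80,0,0.6],[0,0,100,0,0.6],[0,0,110,0,0.6],[0,0,110,0,0.6]]]'

```text
time_s: 8.6
tool_pos: [606.9, 42.9, 256.2]
ee_rot: [180.0, 0.2, -179.3]
wrist_force: [0.4, 0.7, -0.3]
grip_width: 37.5
finger_force: 0.0
```

Emit:
jog_arm --increments '[[[-15,-18,0,-0.15,0.6],[-35,-41,0,-0.3,0.6],[-55,-64,0,-0.45,0.6],[-75,-88,0,-0.6,0.6],[-95,-111,0,-0.75,0.6],[-115,-134,0,-0.9,0.6],[-135,-157,0,-1.05,0.6],[-144,-167,0,-1.2,0.6]]]'

```text
time_s: 9.4
tool_pos: [459.1, -126.3, 253.6]
ee_rot: [-179.8, -0.0, 111.4]
wrist_force: [-0.4, -0.5, -0.2]
grip_width: 38.1
finger_force: 0.0
```

Emit:
jog_arm --increments '[[[0,0,-20,-0.15,0.6],[0,0,-40,-0.3,0.6],[0,0,-50,-0.371,0.6],[0,0,-50,-0.371,0.6],[0,0,-50,-0.371,0.6]]]'

```text
time_s: 9.9
tool_pos: [461.6, -124.1, 204.1]
ee_rot: [-179.9, 0.0, 90.8]
wrist_force: [0.9, 0.3, -0.0]
grip_width: 37.4
finger_force: 0.0
```

```bash
python3 - <<'E'
from h import *
import pickle
s=arm.get_state();print(s["time_s"],s["tool_pos"],s["ee_rot"],s["wrist_force"],s["q"])
C={n:arm.calibration(n) for n in("wrist","side","top")}
I={n:arm.camera(n) for n in C}
for n in C: cv2.imwrite(f"pics/b_{n}.png",I[n])
pickle.dump(C,open("b.pkl","wb"))
a=cv2.resize(I["side"][140:240,215:285],(420,600),interpolation=cv2.INTER_CUBIC)
w=cv2.resize(I["wrist"][100:384,166:346],(380,600),interpolation=cv2.INTER_CUBIC)
cv2.imwrite("pics/b1.png",np.hstack([a,w]))
E
```

```text
9.9 [ 461.60660499 -124.09384521  204.05018084] [-1.79918780e+02  8.49078885e-05  9.07953154e+01] [ 0.93787504  0.3487474  -0.01602015] [ -3.70056597  25.64030125  21.61093754 115.72872728 -13.97887098
  41.15308301  27.3771366 ]
```

View pics/b1.png

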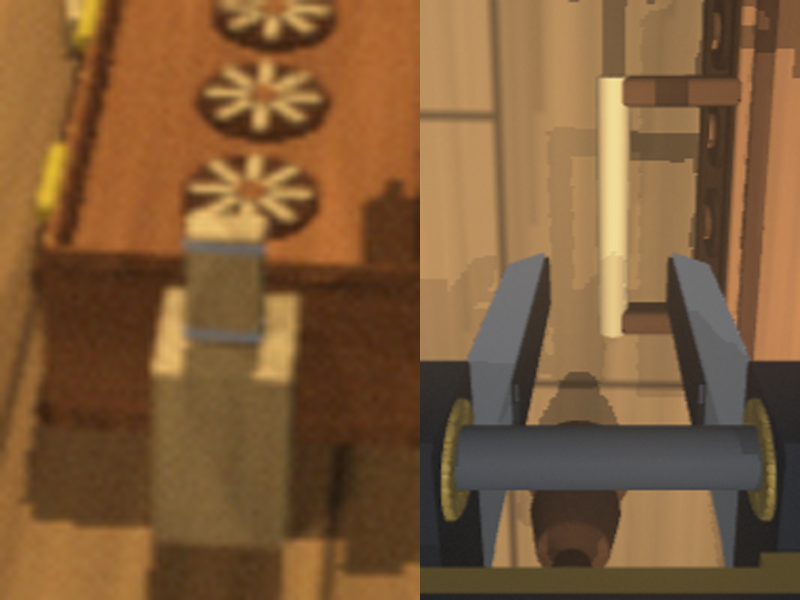

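The left half shows the gauge standing upright with its shoulder down on the block at about (225,340). In the wrist half the bar runs from (613,77) to (612,336), its middle lies at (612,206), and the fingers straddle its line.

```bash
python3 - <<'E'
from h import *
import pickle
np.set_printoptions(precision=1,suppress=True)
c=pickle.load(open("b.pkl","rb"))["wrist"]
W=lambda x,y:crop((x-420,y),(166,100),600/284)
for p in((613,77),(612,336),(612,206)): print(onz("wrist",W(*p),108,c))
print(onz("wrist",W(624,92),106,c),onz("wrist",W(624,318),106,c))
E
```

```text
[461.8 -65.  108. ]
[ 463.2 -183.   108. ]
[ 462.2 -120.2  108. ]
[466.4 -71.3 106. ] [ 468.7 -174.8  106. ]
```

Emit:
jog_arm --increments '[[[0.5,0,-15,0,0.6],[0.5,0,-40,0,0.6],[0.5,0,-65,0,0.6],[0.5,0,-82,0,0.6],[0.5,0,-92,0,0.6],[0.5,0,-92,0,0.6],[0.5,0,-92,0,0.6]]]'

```text
time_s: 10.75
tool_pos: [462.9, -124.4, 113.0]
ee_rot: [179.9, 0.0, 90.7]
wrist_force: [0.4, 0.8, 0.3]
grip_width: 37.8
finger_force: 0.0
```

Emit:
jog_arm --increments '[[[0,0,0,0,1],[0,0,0,0,1],[0,0,0,0,1],[0,0,0,0,1],[0,0,0,0,1],[0,0,0,0,1]]]' --force 15

```text
time_s: 11.35
tool_pos: [463.6, -124.2, 112.9]
ee_rot: [179.9, 0.0, 90.7]
wrist_force: [2.1, 0.6, 3.6]
grip_width: 13.2
finger_force: 15.0
```

Emit:
jog_arm --increments '[[[0.3,0,12.4,0,1],[1.8,0,28.8,0,1],[5.2,0,49.1,0,1],[10.3,0.1,69,0,1],[17.2,0.2,88.4,0,1],[25.7,0.3,107.1,0,1],[35.9,0.4,125.1,0,1],[45.1,0.5,138.7,0,1]]]'

```text
time_s: 12.15
tool_pos: [508.9, -123.7, 251.7]
ee_rot: [179.9, 0.0, 90.7]
wrist_force: [7.1, -0.6, -8.5]
grip_width: 13.7
finger_force: 15.0
```

Emit:
jog_arm --increments '[[[7.5,0.1,9.8,0,1],[15.5,0.2,19.2,0,1],[21.1,0.3,25.2,0,1],[24,0.3,28.2,0,1],[24,0.3,28.2,0,1],[24,0.3,28.2,0,1],[24,0.3,28.2,0,1],[24,0.3,28.2,0,1]]]'

```text
time_s: 12.95
tool_pos: [531.4, -123.3, 279.1]
ee_rot: [-180.0, -0.0, 90.7]
wrist_force: [3.2, -0.2, -6.3]
grip_width: 13.7
finger_force: 15.0
```

```bash
python3 - <<'E'
from h import *
import pickle
s=arm.get_state();print(s["time_s"],s["tool_pos"],s["ee_rot"],s["wrist_force"],s["joint_vel"],s["grip_width"])
C={n:arm.calibration(n) for n in("wrist","side","top")}
I={n:arm.camera(n) for n in C}
for n in C: cv2.imwrite(f"pics/f_{n}.png",I[n])
pickle.dump(C,open("f.pkl","wb"))
a=cv2.resize(I["side"][90:240,205:325],(480,600),interpolation=cv2.INTER_CUBIC)
w=cv2.resize(I["top"][135:285,230:310],(320,600),interpolation=cv2.INTER_CUBIC)
cv2.imwrite("pics/f1.png",np.hstack([a,w]))
E
```

```text
12.95 [ 531.36692916 -123.29343648  279.06730093] [-1.79980395e+02 -1.07747288e-02  9.06824086e+01] [ 3.20231074 -0.23543832 -6.3059706 ] [-0.02054631 -0.09229933 -0.06677499 -0.26617111 -0.05661711  0.12299311
 -0.03227621] 13.659266553564603
```

View pics/f1.png

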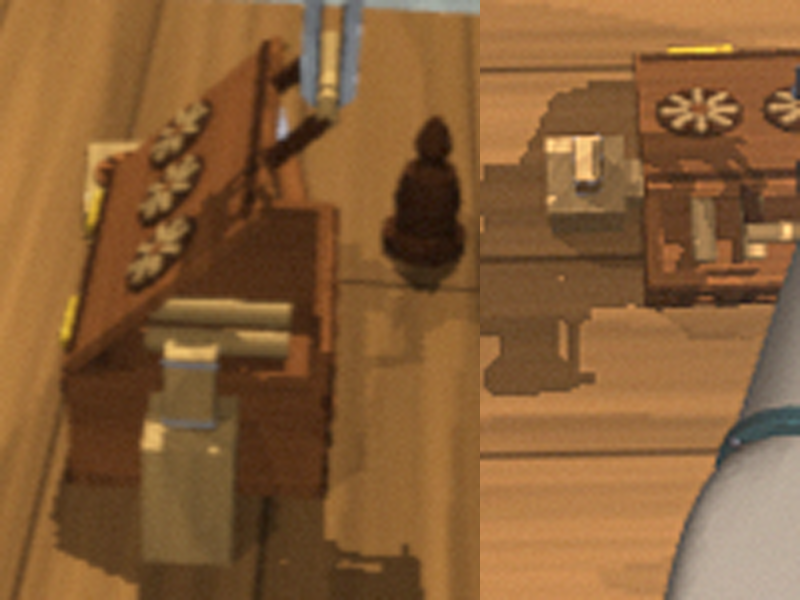

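The lid is open with the bar between the fingers, the gauge still stands home at (190,400), and the figure is untouched at (425,205). Radius and TCP height give about 44.8 degrees, so I'll cross-check against the bar's near end at (328,115) and then hand in.

```bash
python3 - <<'E'
from h import *
import pickle
c=pickle.load(open("f.pkl","rb"))["side"]
o,d=ray("side",crop((328,115),(205,90),4),c)
p=o+d*(-65-o[1])/d[1];print(p,np.degrees(np.arctan2(p[2]-106,698.5-p[0])))
s=arm.get_state();print(s["grip_width"],s["finger_force"])
if abs(p[2]-272)<12: print(arm.job_done())
E
```

```text
[529.53115185 -65.         275.56625036] 45.10110794914277
13.400901371876962 14.997007101774216
the job is handed in; nothing more can be done
None
```

The gauge stands fully home in the box's slot, and the job was handed in at about 13 s with the gripper holding the lid by its bar at about 45 degrees; no contact with the figure, mallet, chisel or plaque was seen.

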